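# Open the safety-capped cleaner jug and fit the pouring funnel

### The arm

A 6-joint arm with a two-finger parallel gripper is mounted at the origin on the work surface. World frame = base frame: x ahead of the robot, y to its left, z up, the work surface at z = 0. Lengths are in m, angles in rad, forces in N, time in s.
With the tool pointing down it reaches from about 0.375 to 0.9 m from the base axis. Payload 3.1 kg.
Tool frame: the origin (TCP) lies on the centre line of the jaws, within the pads' length; the fingertips stand 11 mm ahead of it and the grasp point (between the pads) lies 8 mm behind it; x points along the fingers, y is the direction in which the jaws open and shut, and the axes are right-handed (so a half turn about x gives the same grasp; the last joint's range is limited). The gripper opens to 87 mm and grips with 3 to 60 N. Pads are 19 mm wide; open, the fingers measure 117 mm over their backs; the gripper's body (75 mm by 190 mm) begins 51 mm behind the grasp point.
Start: joints at [1.143, 0.527, 1.433, -0, 1.181, -0.178], TCP at [0.154, 0.606, 0.234] pointing down, gripper open.
Joint ranges: [-3.08, 3.08], [-0.75, 2.2], [0.22, 2.44], [-1.43, 4.57], [0, 2.65], [-2.85, 2.85]. Speed limits (rad/s): [2.79, 2.79, 3.14, 3.14, 3.14, 3.14].

### API

Orientations are given as a unit quaternion [x, y, z, w].
In Python, from rig import robot, camera, camera_info gives the robot as it stands.
- The arm moves only by the shell command python3 -m inch 'ROWS' [FORCE]. ROWS is JSON, a list that holds one entry, the list of rows, each a list of 5 numbers: the shift along the tool's x, y, z in cm, then the turn about the tool's x in rad, then the opening, from 0 (shut) to 1 (fully open). A call has 1 to 8 rows; each row shifts and turns the pose as measured when the row begins, along the tool's axes as they then stand; what a row does not reach is not made up. A row lasts 1/12 s, in which the tool goes at most 41.7 mm and 7.16 degrees, less where a joint would pass 70% of its speed; a pose out of reach is approached as far as the arm can. A call with a gripper value outside its range is refused whole. The fingers move at their own pace and stop on an object; FORCE is the grip in N (left out, the last holds). Time passes only in rows, so rows that do not move let the fingers close. It gives the time, the measured TCP pose, the force and the opening at its end, in the units of the state.
- robot.get_obs(): the state, without advancing time (a new reading comes with each control period).
- camera(name): name is "scene" or "top" or "wrist"; returns the picture (384x512x3 uint8, red, green, blue); there is no depth.
- camera_info(name): a dict with "camera_matrix" (3x3 intrinsics, pixels), "dist" ([k1, k2, p1, p2, k3] as OpenCV has them; the pictures are not rectified), "rvec" (rotation vector, rad) and "tvec" (3), from world to camera coordinates, as OpenCV has them. Camera axes: x right, y down, z forward; pixel columns grow to the right and rows downward; lengths in m; the calibration is good to about 2 mm. A picture is of the moment at which its call begins: read the wrist's pose just before it. camera_info takes no time and is no camera call; for the wrist camera it gives the pose at the moment of the call.
- robot.hand_in(): hands the job in, once; it reports no verdict.
The state is a dict: "time": time; "q": joint angles; "joint_velocities": joint speeds; "joint_torque": joint torques, N m; "position": TCP position; "tool_rot": TCP orientation; "ft_force": force on the tool from outside, world axes, zero at the start; "moment": the same for the moment, N m; "grip_width": finger opening in m.
Only numpy, scipy, OpenCV 4.12 (cv2) and the standard library are available. Lean on these libraries where they do the work, as an engineer would, in place of code of your own. Each camera call takes 0.05 s, during which the arm holds its last target. There are 200 camera calls.

### The job

Open the white jug in the metal bracket: its black safety cap lets go only while pushed down firmly, so press it down and, keeping it pressed, turn it about a quarter turn anticlockwise, then lift it off; never force it round unpressed. Put the cap down handle bar up, well inside the shallow steel tray, and only then move the aluminium funnel from its wooden block to the jug's open mouth, upright with its collar fully down on the seal. Leave the other things on the table where they are.

Things in the scene. Friction and masses are not known exactly. Their poses are not given: they have to be found in the camera images.
- jug: White square plastic jug, 100 x 100 mm, shoulder 125 mm high, with an upright round neck (40 mm diameter, rim 159 mm high), in a 116 mm square aluminium bracket screwed to the table: it cannot move. A side handle reaches 86 mm out along its +x. Origin: centre of the underside, z up the neck's axis. Catches on the neck's +x and -x sides (out to radius 29 mm) hold the cap's two inner lugs.
- mouth (a point): Centre of the jug's mouth, on the neck axis, 172 mm above the jug's origin: the height of the top of the free seal.
- seal (a joint): Black rubber seal ring (outer diameter 39 mm, bore 31 mm) on springs on the neck's rim; how far it is pressed down, m: 0 free (top at the mouth point), 0.003 under the locked cap, 0.013 when the cap meets the rim. It pushes up with 4.6 N when free and 0.8 N more per mm. Its bore is open 47 mm deep.
- cap: Black safety cap, diameter 70 mm, 100 g: a round body 36 mm tall with an upright grip bar on top, 60 mm long along the cap's x, 14 mm thick along its y, 32 mm tall (36 to 68 mm above the origin). Origin: centre of the open lower edge, z up. At the start locked on the jug, its origin 139 mm above the jug's origin and its x along the jug's x within 4 degrees.
- cap_bar (a point): Where to grip: on the cap's axis, 58 mm above its origin. Teeth 6 mm deep stop the unpressed cap. Pressed 7 to 10 mm (13 to 15 N; it meets the rim at 10 mm) it turns anticlockwise from above (positive yaw); clockwise is always blocked. Turned 50 to 130 degrees (aim for 80) it is free, springs up 3 mm above its locked height if let go, and lifts off; keep it straight for the first 25 mm.
- tray: Shallow square steel tray, 160 x 160 mm outside, walls 4 mm thick and 16 mm high, floor 4 mm thick, fixed to the table. Origin: centre of the underside. On the left or the right of the jug.
- block: Light wooden block, 90 x 90 x 45 mm tall, with a 33 mm hole right through from above, holding the funnel; fixed. Origin: centre of the underside. On the other side of the jug from the tray.
- funnel: Aluminium funnel, 104 mm tall, 90 g: spout 30 mm long, 14 mm diameter at its tip, 22 at its top; flat collar, 42 mm diameter, 30 mm above the tip; cone to a 76 mm wide rim 66 mm above the tip; a carrying bar over it. Origin: centre of the spout's tip, z up. It starts upright, collar on the block, origin 15 mm above the table; on the jug the collar rests on the seal, origin 30 mm below the mouth point.
- funnel_bar (a point): Where to grip: centre of the funnel's straight carrying bar, 96 mm above its origin; the bar is 80 mm long along the funnel's x, 12 mm thick along y, 16 mm tall (88 to 104 mm above the tip).
- cup: Bystander: paper cup, 74 mm wide, 90 mm tall; origin under its centre.
- paint_a: Bystander: yellow paint bottle, 76 mm wide, 180 mm tall; origin under its centre.
- paint_b: Bystander: blue paint bottle, 76 mm wide, 170 mm tall; origin under its centre.
- brush: Bystander: paint brush lying flat, 200 mm long.
- knife: Bystander: spatula lying flat, 200 mm long.
- dowel: Bystander: wooden stick lying flat, 12 mm thick, 180 mm long.
- panel: Bystander: plaster panel lying flat, 180 x 180 x 30 mm.
- phone: Bystander: phone lying flat, 150 x 74 x 9 mm.

How it is judged:
By the outcome, as a careful person would: the job done as asked, in the order asked, and still so for the second after the job is handed in, with the robot touching nothing.
It also fails if it takes over 64 s, if anything falls off the work surface, if the arm or the gripper's body presses on something with over 40 N, if the wrist force passes 120 N, or if a joint passes its speed limit or range.

## Working session

There is one attempt and no reset: what is moved stays moved. The work goes in short steps, Python scripts to look and compute and a shell command to move; the robot and the scene stay as the last step left them, time stands still between calls to the robot, and variables do not carry over. Pictures are saved under pics/ and viewed, about 8 in all and at most 12, crops included, and the job is handed in when it is done.

```bash
ls; mkdir -p pics; python3 - <<'E'
from rig import robot,camera,camera_info
import cv2,numpy as np
o=robot.get_obs();print(o)
for n in("scene","top"):
    i=camera_info(n);print(n,i)
    np.save(f"pics/{n}0.npy",camera(n))
    cv2.imwrite(f"pics/{n}0.png",cv2.resize(np.load(f"pics/{n}0.npy")[:,:,::-1],(800,600),interpolation=cv2.INTER_CUBIC))
E
```

```text
pics
{'time': 0.0, 'q': array([ 1.14253343e+00,  5.28469229e-01,  1.43386393e+00, -5.40932873e-05,
        1.18143924e+00, -1.78494961e-01]), 'joint_velocities': array([ 9.39835586e-05,  1.01025383e-03, -8.43384268e-04,  1.89692183e-04,
        2.16775940e-03, -5.33191816e-04]), 'joint_torque': array([-3.18910897e-04, -4.40037417e+01, -1.76589525e+01,  6.33050082e-02,
        5.82530466e-02, -1.65989582e-04]), 'position': array([0.15417244, 0.60495903, 0.23258196]), 'tool_rot': array([ 0.08732892,  0.70181377, -0.08881041,  0.70138706]), 'ft_force': array([-0.16848481,  0.09960022, -0.2167815 ]), 'moment': array([-0.02483689,  0.0109944 , -0.02440063]), 'grip_width': 0.08680063567223109}
scene {'camera_matrix': array([[370.06660368,   0.        , 257.25577476],
       [  0.        , 370.06660368, 194.82298867],
       [  0.        ,   0.        ,   1.        ]]), 'dist': array([-0.11572369,  0.        ,  0.        ,  0.        ,  0.        ]), 'rvec': array([ 2.3794652 ,  0.62408405, -0.19936009]), 'tvec': array([-0.4708607 , -0.11945626,  1.68439727])}
top {'camera_matrix': array([[457.76455982,   0.        , 247.89270827],
       [  0.        , 457.76455982, 189.92795353],
       [  0.        ,   0.        ,   1.        ]]), 'dist': array([-0.09639793,  0.        ,  0.        ,  0.        ,  0.        ]), 'rvec': array([ 2.15079288, -2.1319569 ,  0.17958862]), 'tvec': array([-0.01922975,  0.55184843,  1.39606333])}
```

View pics/top0.png

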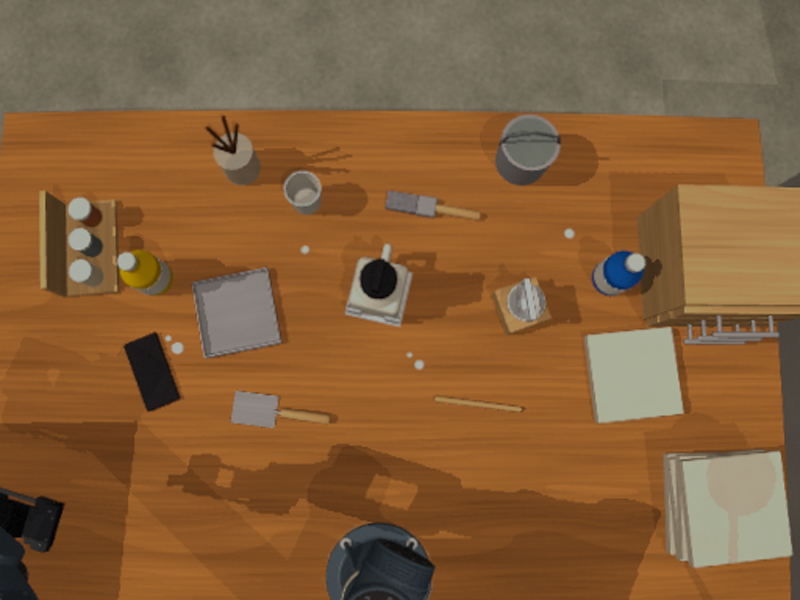

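View pics/scene0.png

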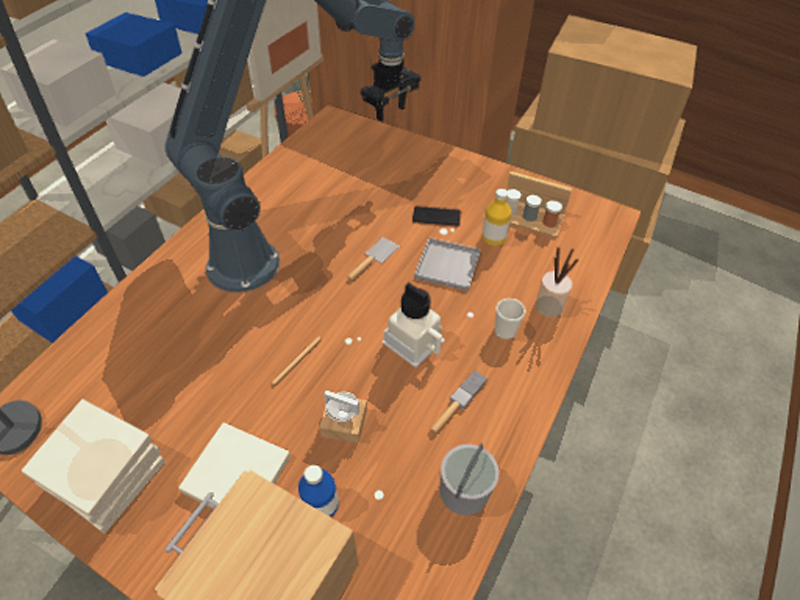

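```bash
cat > h.py <<'E'
import cv2,numpy as np
from rig import robot,camera,camera_info
def crop(im,u0,v0,w,h,k):
    c=cv2.resize(im[v0:v0+h,u0:u0+w,::-1],(w*k,h*k),interpolation=cv2.INTER_CUBIC)
    for u in range(u0+(-u0)%10,u0+w,10):
        x=int((u-u0+.5)*k);cv2.line(c,(x,0),(x,6),(0,255,255),1);cv2.putText(c,str(u),(x-9,16),0,.33,(0,255,255),1)
    for v in range(v0+(-v0)%10,v0+h,10):
        y=int((v-v0+.5)*k);cv2.line(c,(0,y),(6,y),(0,255,255),1);cv2.putText(c,str(v),(8,y+4),0,.33,(0,255,255),1)
    return c
def ray(n,u,v,i=None):
    i=i or camera_info(n);R=cv2.Rodrigues(i['rvec'])[0]
    p=cv2.undistortPoints(np.array([[[u,v]]],float),i['camera_matrix'],i['dist'])[0,0]
    return -R.T@i['tvec'],R.T@np.array([*p,1])
def atz(n,u,v,z,i=None):
    c,d=ray(n,u,v,i);return c+d*(z-c[2])/d[2]
def proj(n,P,i=None):
    i=i or camera_info(n)
    return cv2.projectPoints(np.array(P,float).reshape(-1,3),i['rvec'],i['tvec'],i['camera_matrix'],i['dist'])[0][:,0]
E
python3 - <<'E'
from h import *
t=np.load("pics/top0.npy");s=np.load("pics/scene0.npy")
a=np.hstack([crop(t,215,152,66,50,6),crop(t,308,170,66,50,6)])
b=np.hstack([crop(s,236,175,66,50,6),crop(s,192,243,66,50,6)])
cv2.imwrite("pics/c1.png",np.vstack([a,b]))
cv2.imwrite("pics/c2.png",crop(t,118,165,70,68,8))
E
```

```text
(no output)
```

View pics/c1.png

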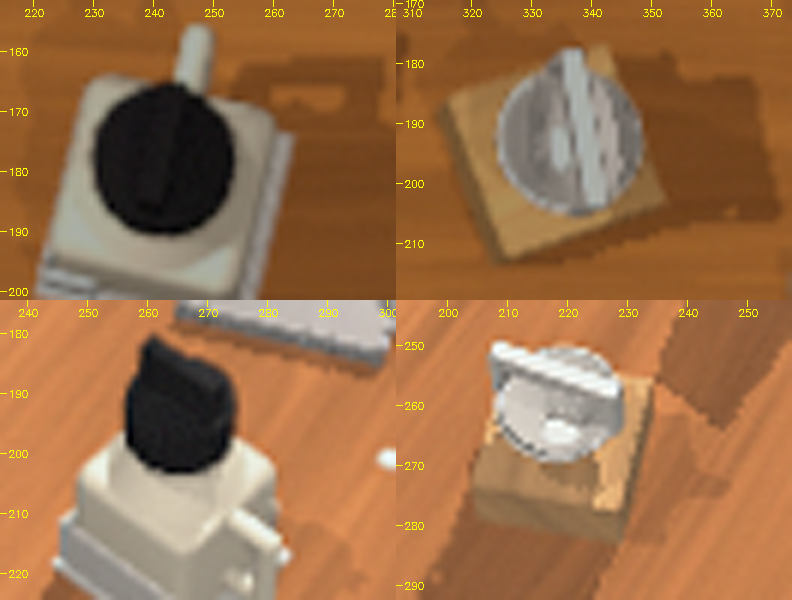

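View pics/c2.png

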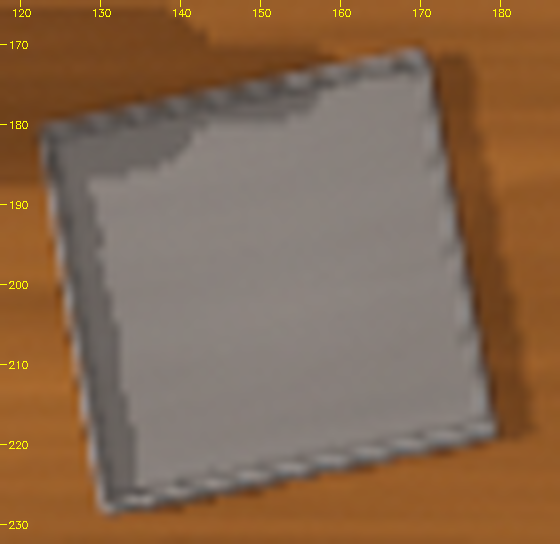

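```bash
python3 - <<'E'
from h import *
f=lambda *a:print(a,atz(*a).round(4))
for z in(.139,.175):f("top",242,178.1,z)
f("top",339,191.2,.119);f("top",336.5,192.5,.081)
f("top",337,178,.119);f("top",341,204.3,.119)
f("scene",218.5,254,.119)
# block top corners
for p in((315.3,188),(344,177.5),(352,203),):f("top",*p,.045)
for p in((122.8,180.5),(169.5,170.5),(179.3,218.5),(130.7,228)):f("top",*p,.016)
# jug handle tip & shoulder
f("top",247.5,156,.11);f("scene",283,212,.11)
i=camera_info("wrist");R=cv2.Rodrigues(i['rvec'])[0];o=robot.get_obs()
from scipy.spatial.transform import Rotation as Ro
T=Ro.from_quat(o['tool_rot']).as_matrix();print("T",T.round(3))
print("cam in tool",T.T@(-R.T@i['tvec']-o['position']),(T.T@R.T).round(3),i['camera_matrix'][0])
E
```

```text
('top', 242, 178.1, 0.139) [0.5719 0.0039 0.139 ]
('top', 242, 178.1, 0.175) [0.5651 0.0037 0.175 ]
('top', 339, 191.2, 0.119) [ 0.5387 -0.2869  0.119 ]
('top', 336.5, 192.5, 0.081) [ 0.5406 -0.287   0.081 ]
('top', 337, 178, 0.119) [ 0.5788 -0.2818  0.119 ]
('top', 341, 204.3, 0.119) [ 0.4991 -0.292   0.119 ]
('scene', 218.5, 254, 0.119) [ 0.5419 -0.2865  0.119 ]
('top', 315.3, 188, 0.045) [ 0.5601 -0.2272  0.045 ]
('top', 344, 177.5, 0.045) [ 0.5948 -0.3195  0.045 ]
('top', 352, 203, 0.045) [ 0.5132 -0.3429  0.045 ]
('top', 122.8, 180.5, 0.016) [0.5836 0.3906 0.016 ]
('top', 169.5, 170.5, 0.016) [0.6179 0.2397 0.016 ]
('top', 179.3, 218.5, 0.016) [0.4624 0.2029 0.016 ]
('top', 130.7, 228, 0.016) [0.4303 0.3574 0.016 ]
('top', 247.5, 156, 0.11) [ 0.6458 -0.0119  0.11  ]
('scene', 283, 212, 0.11) [ 0.6516 -0.0069  0.11  ]
T [[-0.001  0.247  0.969]
 [-0.002  0.969 -0.247]
 [-1.    -0.002 -0.   ]]
cam in tool [-0.15109997  0.00026114 -0.08150051] [[-0.001 -0.297  0.955]
 [ 1.     0.     0.001]
 [-0.     0.955  0.297]] [298.74803359   0.         256.11494065]
```

```bash
python3 -m inch '[[[-1,-2.4,2.75,0,1],[-1,-2.4,2.75,0,1],[-1,-2.4,2.75,0,1],[-1,-2.4,2.75,0,1],[-1,-2.4,2.75,0,1],[-1,-2.4,2.75,0,1],[-1,-2.4,2.75,0,1],[-1,-2.4,2.75,0,1]]]'
python3 -m inch '[[[0,-2.4,2.75,0,1],[0,-2.4,2.75,0,1],[0,-2.4,2.75,0,1],[0,-2.4,2.75,0,1],[0,-2.4,2.75,0,1],[0,-2.4,2.75,0,1],[0,-2.4,2.75,0,1],[0,-2.4,2.75,0,1]]]'
python3 -m inch '[[[0,0,0,0.12,1],[0,0,0,0.12,1],[0,0,0,0.12,1],[0,0,0,0.12,1],[0,0,0,0.12,1],[0,0,0,0.12,1],[0,0,0,0.12,1],[0,0,0,0.12,1]]]'
```

```text
time: 0.77
position: [0.32, 0.3591, 0.3085]
tool_rot: [0.08, 0.705, -0.087, 0.699]
ft_force: [1.3, 0.3, 0.4]
grip_width: 0.0875
time: 1.43
position: [0.494, 0.108, 0.3106]
tool_rot: [0.081, 0.705, -0.086, 0.7]
ft_force: [-0.2, 0.4, -0.3]
grip_width: 0.087
time: 2.1
position: [0.4982, 0.0976, 0.3067]
tool_rot: [0.405, 0.578, -0.415, 0.574]
ft_force: [0.3, 0.8, 0.1]
grip_width: 0.0868
```

```bash
cat >> h.py <<'E'
from scipy.spatial.transform import Rotation as Ro
def go(p=None,psi=None):
    o=robot.get_obs();T=Ro.from_quat(o['tool_rot']).as_matrix();z=T[:,2]
    a=np.degrees(np.arctan2(z[1],z[0]));print('t',o['time'].__round__(2),'pos',o['position'].round(4),'psi',a.round(2),'tilt',np.degrees(np.arccos(-T[2,0])).round(2),'F',o['ft_force'].round(1),'M',o['moment'].round(2),'w',o['grip_width'].__round__(4),'q6',o['q'][5].__round__(2))
    if p is not None: print('shift cm',(T.T@(np.array(p)-o['position'])*100).round(2))
    if psi is not None: print('turn',np.radians((a-psi+180)%360-180).round(3))
E
python3 -m inch '[[[0,0,0,0.12,1],[0,0,0,0.12,1],[0,0,0,0.12,1],[0,0,0,0.12,1],[0,0,0,0.12,1],[0,0,0,0.12,1],[0,0,0,0.12,1],[0,0,0,0.12,1]]]'>/dev/null
python3 -m inch '[[[0,0,0,0.12,1],[0,0,0,0.12,1],[0,0,0,0.12,1],[0,0,0,0.12,1],[0,0,0,0.12,1],[0,0,0,0.12,1],[0,0,0,0.12,1],[0,0,0,0.12,1]]]'
python3 -c "from h import *;go([.567,.004,.33],170)"
```

```text
time: 3.43
position: [0.4915, 0.0977, 0.2995]
tool_rot: [-0.695, 0.037, 0.717, 0.03]
ft_force: [0.1, 0.1, 0.0]
grip_width: 0.087
t 3.43 pos [0.4915 0.0977 0.2995] psi 174.54 tilt 1.84 F [0.1 0.1 0. ] M [-0.04  0.16  0.03] w 0.087 q6 1.65
shift cm [-3.2   8.65 -8.31]
turn 0.079
```

```bash
python3 -m inch '[[[-1,2.5,-2.4,0.05,1],[-1,2.5,-2.4,0.03,1],[-1,2.5,-2.4,0,1],[-0.5,2,-1.8,0,1],[0,0,0,0,1]]]' >/dev/null
python3 - <<'E'
from h import *
go([.567,.004,.33],170)
im=camera("wrist");i=camera_info("wrist");np.save("pics/w1.npy",im);np.save("pics/w1i.npy",i,allow_pickle=True)
cv2.imwrite("pics/w1.png",crop(im,100,60,320,300,1) if 0 else cv2.resize(im[:,:,::-1],(800,600),interpolation=cv2.INTER_CUBIC))
E
```

```text
t 3.85 pos [ 0.5663 -0.0113  0.3306] psi 169.76 tilt 2.32 F [-0.1 -0.   1.1] M [0.   0.16 0.  ] w 0.087 q6 1.54
shift cm [ 0.05 -1.52  0.2 ]
turn -0.004
```

View pics/w1.png

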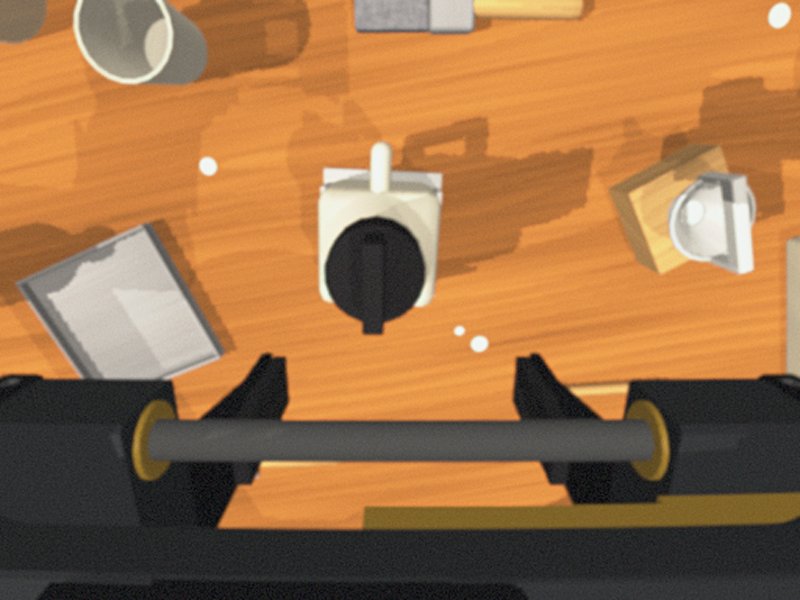

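```bash
python3 - <<'E'
from h import *
i=np.load("pics/w1i.npy",allow_pickle=True).item()
q=lambda u,v,z:atz(None,(u+.5)/1.5625-.5,(v+.5)/1.5625-.5,z,i)
a,b=q(373.7,234,.207),q(373,330,.207);d=a-b
print(a,b,(a+b)/2,np.linalg.norm(d),np.degrees(np.arctan2(d[1],d[0])))
print(q(375,267,.175)) # cap disc
a,b=q(325,185,.125),q(437,185,.125);d=a-b;print('jug far edge',np.degrees(np.arctan2(d[1],d[0]))-90,np.linalg.norm(d))
print(q(381,150,.115),'handle tip')
a,b=q(737,176,.119),q(741,272,.119);d=a-b;print('funnel',(a+b)/2,np.linalg.norm(d),np.degrees(np.arctan2(d[1],d[0])))
im=np.load("pics/w1.npy");cv2.imwrite("pics/c3.png",np.hstack([crop(im,195,85,100,135,4),crop(im,390,85,100,135,4)]))
go()
E
```

```text
[ 0.60059407 -0.00121816  0.207     ] [0.54083302 0.01111713 0.207     ] [0.57071354 0.00494949 0.207     ] 0.06102082981495317 -11.662647277855974
[0.57242167 0.00484479 0.175     ]
jug far edge -10.272111055710283 0.08269101864103096
[ 0.64405793 -0.01143904  0.115     ] handle tip
funnel [ 0.53970631 -0.28065914  0.119     ] 0.07956770496823887 5.691965489692028
t 3.9 pos [ 0.5647 -0.0094  0.3301] psi 169.8 tilt 2.44 F [-0.2  0.4 -0.1] M [-0.04  0.12  0.  ] w 0.0871 q6 1.54
```

View pics/c3.png

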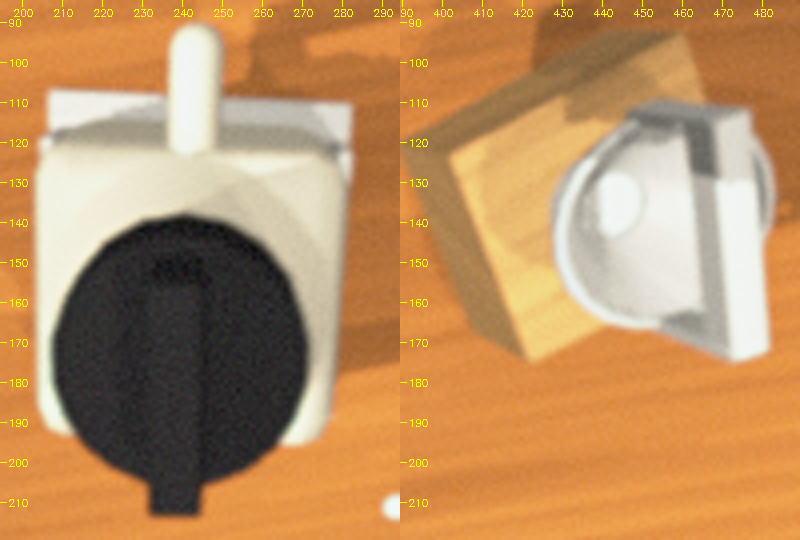

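```bash
python3 - <<'E'
from h import *
i=np.load("pics/w1i.npy",allow_pickle=True).item()
for n,u,v,z in(("bar-",238.4,213.2,.207),("bar+",238,155.5,.207),("disc-",239,205,.175),("disc+",239,138,.139),("L",207,172,.175),("R",271.3,172,.175)):
    print(n,atz(None,u,v,z,i).round(4))
# top view outline of the disc
for n,u,v,z in(("T top",241.8,165.3,.175),("T bot",241.8,190.9,.139),("T bot175",241.8,190.9,.175),("T L",230.2,178,.175),("T R",253.6,178,.175)): print(n,atz("top",u,v,z).round(4))
print(-cv2.Rodrigues(i['rvec'])[0].T@i['tvec'])
go([.567,.0045,.26],168.8)
E
```

```text
bar- [0.5386 0.0117 0.207 ]
bar+ [0.5953 0.0008 0.207 ]
disc- [0.5346 0.0132 0.175 ]
disc+ [0.6007 0.0016 0.139 ]
L [0.5772 0.039  0.175 ]
R [ 0.5651 -0.0274  0.175 ]
T top [0.6027 0.0047 0.175 ]
T bot [0.5337 0.0041 0.139 ]
T bot175 [0.5279 0.0039 0.175 ]
T L [0.5651 0.0375 0.175 ]
T R [ 0.5657 -0.0296  0.175 ]
[ 0.65195807 -0.0228937   0.47778767]
t 3.9 pos [ 0.5647 -0.0094  0.3301] psi 169.8 tilt 2.44 F [-0.2  0.4 -0.1] M [-0.04  0.12  0.  ] w 0.0871 q6 1.54
shift cm [ 6.98 -1.5  -0.26]
turn 0.017
```

```bash
python3 -m inch '[[[1.5,-0.5,0,0.017,1],[1.5,-0.5,0,0,1],[1.5,-0.4,0,0,1],[1.5,-0.3,-0.2,0,1],[1,0,-0.1,0,1],[0,0,0,0,1]]]' >/dev/null
python3 - <<'E'
from h import *
go([.5675,.0055,.191],168.9)
print(Ro.from_quat(robot.get_obs()['tool_rot']).as_matrix()[:,0].round(4))
E
```

```text
t 4.4 pos [0.5631 0.0105 0.2553] psi 168.78 tilt 2.81 F [ 0.2 -0.2 -0.3] M [-0.02  0.15  0.02] w 0.0869 q6 1.6
shift cm [ 6.4   0.34 -0.83]
turn -0.002
[-0.049  -0.0021 -0.9988]
```

```bash
python3 -m inch '[[[0,0,0,0,1],[0,0,0,0,1],[0,0,0,0,1],[0,0,0,0,1]]]' >/dev/null; python3 -c "from h import *;go()"
python3 -m inch '[[[-2,0,0,0,1],[-2,0,0,0,1]]]' >/dev/null; python3 -c "from h import *;go()"
python3 -m inch '[[[2,0,0,0,1],[2,0,0,0,1]]]' >/dev/null; python3 -c "from h import *;go()"
```

```text
t 4.73 pos [0.5622 0.0118 0.2561] psi 168.87 tilt 2.85 F [-0.1  0.   0.2] M [-0.04  0.11  0.  ] w 0.087 q6 1.6
t 4.9 pos [0.5619 0.012  0.2942] psi 168.84 tilt 3.3 F [0.9 0.9 0.2] M [-0.03  0.14 -0.01] w 0.0873 q6 1.6
t 5.07 pos [0.5667 0.0107 0.2638] psi 168.84 tilt 2.01 F [-0.2 -0.2 -0.4] M [-0.09  0.1  -0.03] w 0.087 q6 1.6
```

```bash
g(){ python3 -c "from h import *;go()"|cut -c1-75; }
python3 -m inch '[[[0,0,0,0,1],[0,0,0,0,1]]]' >/dev/null; g
python3 -m inch '[[[-1,0,0,0,1],[-1,0,0,0,1],[-1,0,0,0,1],[-1,0,0,0,1],[0,0,0,0,1]]]' >/dev/null; g
python3 -m inch '[[[3,0,0,0,1],[0,0,0,0,1],[0,0,0,0,1]]]' >/dev/null; g
```

```text
t 5.23 pos [0.5659 0.0106 0.2632] psi 168.81 tilt 2.12 F [0.5 0.6 0.3] M [0
t 5.65 pos [0.5692 0.0102 0.3114] psi 168.78 tilt 1.82 F [-0.3 -0.5  0.3] M
t 5.9 pos [0.5712 0.0096 0.2867] psi 168.79 tilt 1.23 F [ 0.9 -0.7  1.2] M
```

```bash
g(){ python3 -c "from h import *;go([.5675,.0055,.191],168.9)"; }
python3 -m inch '[[[-1,0,0,0,1],[-1,0,0,0,1],[-1,0,0,0,1],[-1,0,0,0,1],[0,0,0,0,1]]]' >/dev/null; g
python3 -m inch '[[[3,0,0,0,1],[0,0,0,0,1],[3,0,0,0,1],[0,0,0,0,1],[0,0,0,0,1]]]' >/dev/null; g
```

```text
t 6.32 pos [0.5731 0.0097 0.3347] psi 168.79 tilt 1.1 F [-0.9  0.5  0.8] M [-0.09  0.17 -0.05] w 0.0869 q6 1.6
shift cm [14.38  0.37  0.24]
turn -0.002
t 6.73 pos [0.5764 0.0087 0.2825] psi 168.8 tilt 0.6 F [ 0.6 -0.3 -0.1] M [-0.08  0.09  0.03] w 0.0873 q6 1.6
shift cm [9.16 0.4  0.8 ]
turn -0.002
```

```bash
g(){ python3 -c "from h import *;go([.5675,.0055,.191],168.9)"; }
python3 -m inch '[[[2.5,0.2,0.4,0,1],[0,0,0,0,1],[2.5,0.2,0.4,0,1],[0,0,0,0,1],[0,0,0,0,1]]]' >/dev/null; g

```

```text
t 7.15 pos [0.5738 0.0051 0.2422] psi 168.81 tilt 0.89 F [ 0.7 -0.9  1. ] M [0.02 0.13 0.05] w 0.0865 q6 1.59
shift cm [5.11 0.03 0.69]
turn -0.001
```

```bash
g(){ python3 -c "from h import *;go([.5675,.0055,.191],168.9)"; }
python3 -m inch '[[[2.2,0,0.5,0,1],[0,0,0,0,1],[2.2,0,0.4,0,1],[0,0,0,0,1],[0,0,0,0,1]]]' >/dev/null; g
python3 -m inch '[[[1,0,0.3,0,1],[0,0,0.2,0,1],[0,0,0,0,1],[0,0,0,0,1]]]' >/dev/null; g

```

```text
t 7.57 pos [0.5747 0.0053 0.2099] psi 168.83 tilt 1.95 F [1.1 0.8 1. ] M [-0.05  0.19 -0.03] w 0.0868 q6 1.59
shift cm [1.87 0.11 0.77]
turn -0.001
t 7.9 pos [0.5737 0.0058 0.2047] psi 168.85 tilt 2.47 F [ 0.3  0.2 -0.7] M [ 0.02  0.21 -0.03] w 0.0869 q6 1.59
shift cm [1.35 0.13 0.66]
turn -0.001
```

```bash
sed -i "s/'tilt',np.degrees(np.arccos(-T\[2,0\])).round(2)/'tiltxy',np.degrees(T[:2,0]).round(2)/" h.py
g(){ python3 -c "from h import *;go([.5675,.0055,.191],168.9)"|grep -v turn|cut -c1-90; }
g; python3 -m inch '[[[-3,0,0,0,1],[0,0,0,0,1],[0,0,0,0,1]]]' >/dev/null; g
python3 -m inch '[[[0,0,1,0,1],[0,0,0,0,1],[0,0,0,0,1]]]' >/dev/null; g
python3 -m inch '[[[3,0,0,0,1],[0,0,0,0,1],[0,0,0,0,1]]]' >/dev/null; g
```

```text
t 7.9 pos [0.5737 0.0058 0.2047] psi 168.85 tiltxy [ 2.28 -0.96] F [ 0.3  0.2 -0.7] M [ 0.
shift cm [1.35 0.13 0.66]
t 8.15 pos [0.5725 0.0063 0.2362] psi 168.84 tiltxy [ 2.25 -0.95] F [-1.2  0.1  0.7] M [ 0
shift cm [4.5  0.13 0.67]
t 8.4 pos [0.5623 0.0083 0.2365] psi 168.84 tiltxy [ 2.38 -0.98] F [ 0.8 -0.4 -0. ] M [ 0.
shift cm [ 4.57  0.14 -0.36]
t 8.65 pos [0.5633 0.008  0.2063] psi 168.85 tiltxy [ 2.41 -0.98] F [0.7 0.  0.6] M [-0.05
shift cm [ 1.55  0.15 -0.39]
```

```bash

g(){ python3 -c "from h import *;go([.5675,.0055,.191],168.9)"|grep -v turn|cut -c1-80; }
python3 -m inch '[[[-2,0,0,0,1],[0,0,0,0,1],[-2,0,0,0,1],[0,0,0,0,1],[0,0,0,0,1]]]' >/dev/null; g
python3 -m inch '[[[2,0,0,0,1],[2,0,0,0,1],[0,0,0,0,1],[0,0,0,0,1]]]' >/dev/null; g
```

```text
t 9.07 pos [0.5608 0.0088 0.2477] psi 168.85 tiltxy [ 2.22 -0.95] F [-0.1  0.1 -
shift cm [ 5.7   0.14 -0.48]
t 9.4 pos [0.5637 0.0079 0.208 ] psi 168.85 tiltxy [ 2.49 -1.  ] F [ 0.2 -0.9  0
shift cm [ 1.72  0.15 -0.34]
```

```bash

g(){ python3 -c "from h import *;go([.5675,.0055,.191],168.9)"|grep -v turn|cut -c1-80; }
python3 -m inch '[[[-4,0,0,0,1],[-4,0,0,0,1],[0,0,0,0,1],[0,0,0,0,1]]]' >/dev/null; g
python3 -m inch '[[[1,0,-0.1,0,1],[1,0,0,0,1],[1,0,0,0,1],[1,0,0,0,1],[1,0,0,0,1],[1,0,0,0,1],[0,0,0,0,1]]]' >/dev/null; g
```

```text
t 9.73 pos [0.5588 0.0094 0.289 ] psi 168.84 tiltxy [ 2.01 -0.91] F [-0.3 -0.2 -
shift cm [ 9.83  0.13 -0.56]
t 10.32 pos [0.5578 0.0089 0.2181] psi 168.83 tiltxy [ 1.44 -0.8 ] F [-0.3 -0.1 
shift cm [ 2.74  0.12 -0.94]
```

```bash

g(){ python3 -c "from h import *;go([.5675,.0055,.191],168.9)"|grep -v turn|cut -c1-80; }
python3 -m inch '[[[-4,0.1,-0.5,0,1],[-4,0.1,-0.5,0,1],[0,0,0,0,1],[0,0,0,0,1]]]' >/dev/null; g
python3 -m inch '[[[1,0,-0.1,0,1],[1,0,-0.1,0,1],[1,0,-0.1,0,1],[1,0,-0.1,0,1],[1,0,-0.1,0,1],[1,0,0,0,1],[1,0,0,0,1],[0,0,0,0,1]]]' >/dev/null; g
```

```text
t 10.65 pos [0.5606 0.0066 0.2914] psi 168.81 tiltxy [ 0.19 -0.58] F [ 0.1 -0.2 
shift cm [10.04 -0.11 -0.65]
t 11.32 pos [0.5577 0.0063 0.203 ] psi 168.8 tiltxy [-1.03 -0.35] F [-0.7 -0.5 -
shift cm [ 1.18 -0.13 -1.  ]
```

```bash

g(){ python3 -c "from h import *;go([.5675,.0055,.191],168.9)"|grep -v turn|cut -c1-80; }
python3 -m inch '[[[0,-0.1,-1,0,1],[0,0,0,0,1],[0,0,0,0,1]]]' >/dev/null; g
python3 -m inch '[[[1.2,0,0,0,1],[0,0,0,0,1],[0,0,0,0,1]]]' >/dev/null; g
```

```text
t 11.57 pos [0.5661 0.0057 0.1986] psi 168.79 tiltxy [-1.5  -0.26] F [-0.7  0.6 
shift cm [ 0.76 -0.02 -0.16]
t 11.82 pos [0.5677 0.0053 0.1875] psi 168.8 tiltxy [-1.29 -0.3 ] F [-0.8  0.2 -
shift cm [-0.35 -0.01  0.03]
```

```bash

python3 -m inch '[[[-0.2,0,0,0,0],[0,0,0,0,0],[0,0,0,0,0],[0,0,0,0,0],[0,0,0,0,0],[0,0,0,0,0],[0,0,0,0,0],[0,0,0,0,0]]]' 50 ;python3 -c "from h import *;go([.5675,.0055,.191],168.9)"
```

```text
time: 12.48
position: [0.5694, 0.0051, 0.1934]
tool_rot: [-0.698, 0.072, 0.709, 0.066]
ft_force: [-0.7, 0.4, -0.1]
grip_width: 0.0419
t 12.48 pos [0.5694 0.0051 0.1934] psi 168.81 tiltxy [-0.94 -0.36] F [-0.7  0.4 -0.1] M [-0.02  0.12 -0.02] w 0.0419 q6 1.59
shift cm [ 0.24 -0.    0.19]
turn -0.002
```

```bash

python3 -m inch '[[[0.25,0,0.1,0,0],[0,0,0,0,0],[0,0,0,0,0],[0,0,0,0,0],[0,0,0,0,0],[0,0,0,0,0],[0,0,0,0,0],[0,0,0,0,0]]]' 50 ;python3 -c "from h import *;go([.5675,.0055,.191],168.9)"
```

```text
time: 13.15
position: [0.5678, 0.0045, 0.1905]
tool_rot: [-0.698, 0.073, 0.71, 0.066]
ft_force: [0.0, -1.3, 0.3]
grip_width: 0.0136
t 13.15 pos [0.5678 0.0045 0.1905] psi 168.74 tiltxy [-1.01 -0.42] F [ 0.  -1.3  0.3] M [-0.12  0.19 -0.1 ] w 0.0136 q6 1.59
shift cm [-0.05 -0.09  0.05]
turn -0.003
```

```bash

python3 -m inch '[[[0.5,0,0,0,0],[0.5,0,0,0,0],[0.5,0,0,0,0]]]' >/dev/null;python3 -c "from h import *;go()"
```

```text
t 13.4 pos [0.5683 0.0043 0.1803] psi 168.78 tiltxy [-0.85 -0.47] F [-10.3  -1.7  46.8] M [ 0.26  2.13 -0.1 ] w 0.0138 q6 1.59
```

```bash

python3 -m inch '[[[0.15,0,0,-0.06,0],[0.15,0,0,-0.1,0]]]' >/dev/null;python3 -c "from h import *;go()"
```

```text
t 13.57 pos [0.5692 0.0049 0.1818] psi 178.16 tiltxy [-0.65 -0.4 ] F [-4.3  0.9 11.2] M [ 0.37  1.05 -0.1 ] w 0.0136 q6 1.43
```

```bash

python3 -m inch '[[[0.22,0,0.03,-0.1,0],[0.22,0,0.03,-0.1,0],[0.22,0,0.03,-0.1,0]]]' >/dev/null;python3 -c "from h import *;go(None,249)"
```

```text
t 13.82 pos [0.5684 0.0063 0.1818] psi -163.85 tiltxy [-0.49 -0.28] F [-3.  -0.3 12.8] M [-0.01  0.98 -0.17] w 0.0133 q6 1.11
turn -0.922
```

```bash

python3 -m inch '[[[0.25,0,0,-0.11,0],[0.25,0,0,-0.11,0],[0.25,0,0,-0.11,0],[0.25,0,0,-0.11,0]]]' >/dev/null;python3 -c "from h import *;go(None,249)"
```

```text
t 14.15 pos [0.5674 0.0064 0.1806] psi -137.34 tiltxy [-0.43 -0.38] F [-3.8 -0.8 12.9] M [-0.43  0.88 -0.23] w 0.0134 q6 0.65
turn -0.46
```

```bash

python3 -m inch '[[[0.25,0,0,-0.11,0],[0.25,0,0,-0.11,0],[0.25,0,0,-0.11,0],[0.25,0,0,-0.11,0],[0.15,0,0,-0.04,0],[0,0,0,0,0]]]' >/dev/null;python3 -c "from h import *;go(None,249)"
```

```text
t 14.65 pos [0.5681 0.0051 0.1831] psi -108.12 tiltxy [-0.02 -0.69] F [-4.1 -0.3 10.7] M [-0.21  0.8  -0.12] w 0.0134 q6 0.14
turn 0.05
```

```bash

python3 -m inch '[[[-0.5,0,0,0,0],[-0.7,0,0,0,0],[-0.7,0,0,0,0],[-0.7,0,0,0,0]]]' >/dev/null;python3 -c "from h import *;go([.568,.0055,.28])"
python3 -m inch '[[[-0.7,0,0,0,0],[-0.7,0,0,0,0],[-0.7,0,0,0,0],[-0.7,0,0,0,0]]]' >/dev/null;python3 -c "from h import *;go([.568,.0055,.28])"
```

```text
t 14.98 pos [0.5675 0.0054 0.2113] psi -108.03 tiltxy [-0.05 -0.73] F [ 0.4 -0.1 -1. ] M [-0.09  0.04 -0.03] w 0.0138 q6 0.14
shift cm [-6.87  0.06  0.06]
t 15.32 pos [0.5671 0.0066 0.2408] psi -108.02 tiltxy [-0.15 -0.62] F [-0.2 -0.3 -1.8] M [-0.1   0.06  0.02] w 0.0137 q6 0.14
shift cm [-3.92  0.12  0.13]
```

```bash
g(){ python3 -c "from h import *;go([.5235,.298,.12])"|cut -c1-90; }
python3 -m inch '[[[-1,0,0,0,0],[-1.5,0,0,0,0],[-1.5,0,0,0,0],[0,-1.3,-2.6,0,0],[0,-1.3,-2.6,0,0],[0,-1.3,-2.6,0,0],[0,-1.3,-2.6,0,0],[0,-1.3,-2.6,0,0]]]' >/dev/null;g
python3 -m inch '[[[0,-1.3,-2.6,0,0],[0,-1.3,-2.6,0,0],[0,-1.3,-2.6,0,0],[0,-1,-2,0,0],[0,-0.5,-1,0,0],[0,0,0,0,0]]]' >/dev/null;g
```

```text
t 15.98 pos [0.5498 0.1497 0.2886] psi -108.67 tiltxy [ 0.43 -0.74] F [ 0.2 -0.3 -1.1] M [
shift cm [ 16.65  -7.42 -13.37]
t 16.48 pos [0.5303 0.281  0.2913] psi -108.34 tiltxy [ 0.59 -0.52] F [-0.1 -1.1 -1.3] M [
shift cm [17.1  -1.4  -1.49]
```

```bash
g(){ python3 -c "from h import *;go([.5235,.298,.0555])"|cut -c1-90; }
python3 -m inch '[[[1.5,-0.5,-0.5,0,0],[1.5,-0.5,-0.5,0,0],[1.5,-0.4,-0.5,0,0],[1.5,0,0,0,0],[1.5,0,0,0,0],[1.5,0,0,0,0],[1.5,0,0,0,0],[0,0,0,0,0]]]' >/dev/null;g
python3 -m inch '[[[1.5,0,0,0,0],[1.5,0,0,0,0],[1.5,0,0,0,0],[0,0,0,0,0]]]' >/dev/null;g
```

```text
t 17.15 pos [0.5276 0.2908 0.1866] psi -108.51 tiltxy [ 1.01 -0.8 ] F [-1.6 -0.3 -0.7] M [
shift cm [13.09 -0.9  -0.65]
t 17.48 pos [0.5322 0.2858 0.1437] psi -108.74 tiltxy [ 1.24 -0.87] F [-0.7  0.4 -0.9] M [
shift cm [ 8.78 -1.44 -0.94]
```

```bash
g(){ python3 -c "from h import *;go([.5235,.298,.0555])"|cut -c1-90; }
python3 -m inch '[[[1,-0.5,-0.3,0,0],[1,-0.5,-0.3,0,0],[1,-0.4,-0.3,0,0],[1,0,0,0,0],[1,0,0,0,0],[1,0,0,0,0],[0,0,0,0,0],[0,0,0,0,0]]]' >/dev/null;g
```

```text
t 18.15 pos [0.5256 0.2987 0.0814] psi -108.8 tiltxy [ 1.57 -0.8 ] F [-0.1 -0.2 -0.4] M [-
shift cm [ 2.59 -0.26  0.12]
```

```bash
g(){ python3 -c "from h import *;go([.5235,.298,.0555])"|cut -c1-90; }
python3 -m inch '[[[0.8,0,0,0,0],[0.5,0,0,0,0],[0,0,0,0,0],[0,0,0,0,0]]]' >/dev/null;g
```

```text
t 18.48 pos [0.5267 0.2985 0.0673] psi -108.8 tiltxy [ 1.63 -0.79] F [-0.7 -0.4 -0.9] M [-
shift cm [ 1.17 -0.32  0.15]
```

```bash
g(){ python3 -c "from h import *;go([.5235,.298,.0555])"|cut -c1-90; }
python3 -m inch '[[[0.5,0,0,0,0],[0.4,0,0,0,0],[0,0,0,0,0]]]' >/dev/null;g
python3 -m inch '[[[0.25,0,0,0,0],[0.15,0,0,0,0],[0,0,0,0,0]]]' >/dev/null;g
```

```text
t 18.73 pos [0.5277 0.2985 0.0583] psi -108.82 tiltxy [ 1.73 -0.75] F [ 0.1  0.1 -1.6] M [
shift cm [ 0.26 -0.39  0.18]
t 18.98 pos [0.5284 0.2987 0.0569] psi -108.82 tiltxy [ 1.79 -0.73] F [-0.   0.1 -1.2] M [
shift cm [ 0.13 -0.44  0.23]
```

```bash
g(){ python3 -c "from h import *;go([.5235,.298,.0555])"|cut -c1-90; }
python3 -m inch '[[[0.2,0,0,0,0],[0.2,0,0,0,0],[0,0,0,0,0]]]' >/dev/null;g
```

```text
t 19.23 pos [0.5291 0.299  0.057 ] psi -108.82 tiltxy [ 1.89 -0.7 ] F [ 0.2  0.3 -1.3] M [
shift cm [ 0.13 -0.51  0.27]
```

```bash
g(){ python3 -c "from h import *;go([.5235,.298,.0555])"|cut -c1-90; }
python3 -m inch '[[[0.4,0,0,0,0],[0.3,0,0,0,0]]]' >/dev/null;g
```

```text
t 19.4 pos [0.5314 0.2995 0.0555] psi -108.8 tiltxy [ 2.15 -0.63] F [-6.2 -2.5 24.8] M [-0
shift cm [-0.03 -0.7   0.4 ]
```

```bash
g(){ python3 -c "from h import *;go([.5235,.298,.25])"; }
python3 -m inch '[[[-0.1,0,0,0,0.6],[0,0,0,0,0.6],[0,0,0,0,0.6],[0,0,0,0,0.6],[0,0,0,0,0.6],[0,0,0,0,0.6],[0,0,0,0,0.6],[0,0,0,0,0.6]]]' 40 >/dev/null;g
python3 -m inch '[[[-2,0,0,0,0.6],[-3,0,0,0,0.6],[-3,0,0,0,0.6],[-4,0,0,0,1],[-4,0,0,0,1],[-4,0,0,0,1],[-3,0,0,0,1],[0,0,0,0,1]]]' >/dev/null;g
python3 - <<'E'
from h import *
go([.54,-.284,.25],5.5)
im=camera("top");w=camera("wrist")
cv2.imwrite("pics/t2.png",np.hstack([crop(im,110,150,130,90,3),cv2.resize(w[:,:,::-1],(360,270))]))
E
```

```text
t 20.07 pos [0.5324 0.2998 0.0556] psi -108.79 tiltxy [ 2.28 -0.58] F [0.8 0.4 0.4] M [-0.08  0.14  0.08] w 0.051 q6 0.69
shift cm [-1.945e+01  1.000e-02  3.900e-01]
t 20.73 pos [0.5215 0.3014 0.29  ] psi -108.83 tiltxy [ 1.56 -0.83] F [ 1.2 -0.7  0.9] M [-0.11 -0.02  0.  ] w 0.0778 q6 0.69
shift cm [4.01 0.18 0.24]
t 20.73 pos [0.5215 0.3014 0.29  ] psi -108.83 tiltxy [ 1.56 -0.83] F [ 1.2 -0.7  0.9] M [-0.11 -0.02  0.  ] w 0.0778 q6 0.69
shift cm [ 4.9  20.5  54.79]
turn -1.995
```

View pics/t2.png

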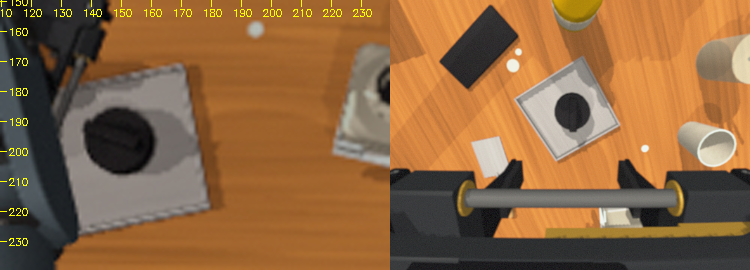

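```bash
g(){ python3 -c "from h import *;go([.54,-.284,.25],-173.5)"|cut -c1-90; }
python3 -m inch '[[[0,1.3,3.5,0,1],[0,1.3,3.5,0,1],[0,1.3,3.5,0,1],[0,1.3,3.5,0,1],[0,1.3,3.5,0,1],[0,1.3,3.5,0,1],[0,1.3,3.5,0,1],[0,1.3,3.5,0,1]]]' >/dev/null
python3 -m inch '[[[0,1.3,3.5,0,1],[0,1.3,3.5,0,1],[0,1.3,3.5,0,1],[0,1.3,3.5,0,1],[0,1.3,3.5,0,1],[0,1.3,3.5,0,1],[0,1.3,3.5,0,1],[0,0,0,0,1]]]' >/dev/null;g
```

```text
t 22.17 pos [ 0.5148 -0.2786  0.2509] psi -108.34 tiltxy [-2.98  0.13] F [1.4 0.2 0. ] M [
shift cm [-0.04  2.56 -0.28]
turn 1.137
```

```bash
g(){ python3 -c "from h import *;go([.54,-.284,.25],-173.5)"|cut -c1-90; }
python3 -m inch '[[[0,0,0,0.12,1],[0,0,0,0.12,1],[0,0,0,0.12,1],[0,0,0,0.12,1],[0,0,0,0.12,1],[0,0,0,0.12,1],[0,0,0,0.12,1],[0,0,0,0.12,1]]]' >/dev/null;g
```

```text
t 22.83 pos [ 0.5028 -0.2734  0.2275] psi -165.54 tiltxy [-4.99  1.83] F [ 0.  -0.2 -0.1] 
shift cm [-2.6   1.82 -3.15]
turn 0.139
```

```bash
g(){ python3 -c "from h import *;go([.54,-.284,.25],-173.5)"|cut -c1-90; }
python3 -m inch '[[[-2,0,0,0.06,1],[-2,0,0,0.06,1],[2,0,0,0,1],[2,0,0,0,1],[-2,0,0,0,1],[-2,0,0,0,1],[2,0,0,0,1],[2,0,0,0,1]]]' >/dev/null;g
python3 -m inch '[[[-1,0,0,0,1],[-1,0,0,0,1],[-1,0,0,0,1],[-1,0,0,0,1],[-1,0,0,0,1],[-1,0,0,0,1],[-1,0,0,0,1],[0,0,0,0,1]]]' >/dev/null;g
```

```text
t 23.5 pos [ 0.4942 -0.2632  0.2105] psi -172.89 tiltxy [-6.59  3.15] F [-0.7 -0.1 -0.2] M
shift cm [-4.56  2.32 -3.84]
turn 0.011
t 24.17 pos [ 0.499  -0.2622  0.2793] psi -172.74 tiltxy [-7.62  4.01] F [ 0.9 -0.2  0. ] 
shift cm [ 2.2   2.88 -4.13]
turn 0.013
```

```bash
g(){ python3 -c "from h import *;go([.54,-.284,.25],-173.5)"|grep -v turn|cut -c1-80; }
python3 -m inch '[[[0,0,0,0,1],[0,0,0,0,1]]]' >/dev/null;g
python3 -m inch '[[[4,0,0,0,1],[0,0,0,0,1],[0,0,0,0,1]]]' >/dev/null;g
python3 -m inch '[[[-4,0,0,0,1],[0,0,0,0,1],[0,0,0,0,1]]]' >/dev/null;g
python3 -m inch '[[[0,0,-4,0,1],[0,0,0,0,1],[0,0,0,0,1]]]' >/dev/null;g
python3 -m inch '[[[0,0,4,0,1],[0,0,0,0,1],[0,0,0,0,1]]]' >/dev/null;g
```

```text
t 24.33 pos [ 0.4993 -0.2621  0.2808] psi -172.74 tiltxy [-7.53  3.94] F [-0.2 -
shift cm [ 2.36  2.89 -4.1 ]
t 24.58 pos [ 0.494  -0.259   0.2413] psi -172.73 tiltxy [-7.49  3.92] F [ 0.7 -
shift cm [-1.63  2.93 -4.11]
t 24.83 pos [ 0.4976 -0.2604  0.2817] psi -172.69 tiltxy [-7.9   4.24] F [-0.7 -
shift cm [ 2.37  3.11 -4.28]
t 25.08 pos [ 0.5398 -0.2571  0.2805] psi -172.81 tiltxy [-7.58  4.  ] F [-0.6 -
shift cm [ 2.82  2.93 -0.06]
t 25.33 pos [ 0.4997 -0.2618  0.285 ] psi -172.67 tiltxy [-7.63  4.03] F [ 0.6  
shift cm [ 2.77  2.97 -4.12]
```

```bash
g(){ python3 -c "from h import *;go([.54,-.284,.25],-173.5)"|grep -v turn|cut -c1-80; }
python3 -m inch '[[[0,0,-4,0,1],[0,0,0,0,1],[0,0,2,0,1],[0,0,2,0,1],[0,0,0,0,1],[0,0,0,0,1]]]' >/dev/null;g
python3 -m inch '[[[0,0,-4,0,1],[0,0,0,0,1],[0,0,1,0,1],[0,0,1,0,1],[0,0,1,0,1],[0,0,1,0,1],[0,0,0,0,1],[0,0,0,0,1]]]' >/dev/null;g
```

```text
t 25.83 pos [ 0.4998 -0.2621  0.2864] psi -172.72 tiltxy [-7.58  4.01] F [ 0.4 -
shift cm [ 2.91  2.94 -4.12]
t 26.5 pos [ 0.4978 -0.2625  0.2876] psi -172.81 tiltxy [-7.43  3.98] F [-0.3 -0
shift cm [ 3.02  2.93 -4.35]
```

```bash
g(){ python3 -c "from h import *;go([.54,-.284,.25],-173.5)"|grep -v turn|cut -c1-80; }
python3 -m inch '[[[-2,0,0,0,1],[-2,0,0,0,1],[0,0,0,0,1],[0,0,0,0,1]]]' >/dev/null;g
python3 -m inch '[[[2,0,0,0,1],[2,0,0,0,1],[0,0,0,0,1],[0,0,0,0,1]]]' >/dev/null;g
python3 -m inch '[[[0,0,0,0.1,1],[0,0,0,0.1,1],[0,0,0,0,1],[0,0,0,0,1]]]' >/dev/null;g
python3 -m inch '[[[0,0,0,-0.1,1],[0,0,0,-0.1,1],[0,0,0,0,1],[0,0,0,0,1]]]' >/dev/null;g
```

```text
t 26.83 pos [ 0.501  -0.2656  0.3285] psi -172.98 tiltxy [-7.43  4.05] F [-0.5 -
shift cm [ 7.13  2.93 -4.57]
t 27.17 pos [ 0.4954 -0.2627  0.2871] psi -173.01 tiltxy [-7.31  3.98] F [ 0.1 -
shift cm [ 2.95  2.92 -4.58]
t 27.5 pos [ 0.4953 -0.2625  0.2871] psi 175.13 tiltxy [-7.39  4.06] F [ 0.6 -0.
shift cm [ 2.94  1.94 -5.09]
t 27.83 pos [ 0.4962 -0.263   0.2885] psi -172.5 tiltxy [-7.26  3.97] F [-0.4 -0
shift cm [ 3.11  2.93 -4.49]
```

```bash
g(){ python3 -c "from h import *;go([.54,-.284,.25],-173.5)"|grep -v turn|cut -c1-80; }
python3 -m inch '[[[0,0,-4,0,1],[0,0,0,0,1],[0,0,0,0,1],[0,0,-4,0,1],[0,0,0,0,1],[0,0,0,0,1],[0,0,0,0,1]]]' >/dev/null;g
python3 -m inch '[[[0,0,4,0,1],[0,0,4,0,1],[0,0,4,0,1],[0,0,0,0,1]]]' >/dev/null;g
python3 -m inch '[[[0,0,0,0,1],[0,0,0,0,1]]]' >/dev/null;g
```

```text
t 28.42 pos [ 0.5752 -0.2516  0.2758] psi -172.91 tiltxy [-7.58  4.21] F [ 0.3  
shift cm [2.77 3.05 3.55]
t 28.75 pos [ 0.4526 -0.2656  0.2889] psi -172.78 tiltxy [-7.63  4.22] F [-0.1 -
shift cm [ 2.54  3.16 -8.85]
t 28.92 pos [ 0.4504 -0.2661  0.2907] psi -173.05 tiltxy [-7.49  4.17] F [0.8 0.
shift cm [ 2.73  3.12 -9.1 ]
```

```bash
g(){ python3 -c "
from h import *
o=robot.get_obs();T=Ro.from_quat(o['tool_rot']).as_matrix();print(round(o['time'],2),o['position'].round(4),np.degrees(T[:2,0]).round(2),o['q'].round(4),o['joint_velocities'].round(2))"; }
g
python3 -m inch '[[[0,3,-2,0,1]]]'>/dev/null; g
python3 -m inch '[[[0,3,-2,0,1]]]'>/dev/null; g
python3 -m inch '[[[-2,0,-2,0,1]]]'>/dev/null; g
python3 -m inch '[[[2,0,-2,0,1]]]'>/dev/null; g
python3 -m inch '[[[2,0,0,0,1]]]'>/dev/null; g
python3 -m inch '[[[0,0,0,0,1]]]'>/dev/null; g
python3 -m inch '[[[0,0,0,0,1]]]'>/dev/null; g
```

```text
28.92 [ 0.4504 -0.2661  0.2907] [-7.49  4.17] [-0.7285  0.39    1.5148 -0.0334  1.3835  0.735 ] [-0.01 -0.02 -0.    0.01 -0.02  0.  ]
29.0 [ 0.4701 -0.2884  0.2868] [-7.74  4.45] [-0.7351  0.4379  1.4456 -0.0333  1.4111  0.7261] [-0.12  0.7  -1.08 -0.02  0.21 -0.11]
29.08 [ 0.494  -0.3158  0.2825] [-7.63  4.37] [-0.742   0.4915  1.3628 -0.0341  1.4378  0.7178] [-0.07  0.62 -0.94  0.    0.38 -0.1 ]
29.17 [ 0.516  -0.318   0.2959] [-7.9   4.49] [-0.7206  0.5115  1.289  -0.0323  1.4972  0.7404] [ 0.35  0.1  -0.91  0.1   0.8   0.29]
29.25 [ 0.5391 -0.3184  0.2806] [-7.08  3.86] [-0.6984  0.5459  1.2666 -0.028   1.4675  0.7639] [ 0.23  0.58 -0.    0.01 -0.48  0.27]
29.33 [ 0.5412 -0.3178  0.26  ] [-6.8   3.73] [-0.6962  0.5638  1.2914 -0.0265  1.4197  0.7655] [-0.02  0.11  0.28 -0.03 -0.51  0.  ]
29.42 [ 0.5416 -0.3168  0.2569] [-7.    3.89] [-0.6947  0.5685  1.2921 -0.0263  1.4188  0.7659] [ 0.03  0.02 -0.1   0.02  0.02  0.01]
29.5 [ 0.5428 -0.3166  0.2565] [-7.   3.9] [-0.6934  0.5702  1.29   -0.026   1.4194  0.766 ] [ 0.01  0.03  0.01 -0.    0.    0.  ]
```

```bash
g(){ python3 -c "
from h import *
o=robot.get_obs();T=Ro.from_quat(o['tool_rot']).as_matrix();print(round(o['time'],2),o['position'].round(4),np.degrees(T[:2,0]).round(2))"; }
python3 -m inch '[[[-1,0,0,0,1],[-1,0,0,0,1],[-1,0,0,0,1],[-1,0,0,0,1],[-1,0,0,0,1],[-1,0,0,0,1],[0,0,0,0,1]]]'>/dev/null; g
python3 -m inch '[[[3,0,0,0,1],[0,0,0,0,1],[3,0,0,0,1],[0,0,0,0,1],[0,0,0,0,1]]]'>/dev/null; g
```

```text
30.08 [ 0.5526 -0.3221  0.331 ] [-6.44  3.45]
30.5 [ 0.5483 -0.321   0.2816] [-5.68  2.84]
```

```bash
g(){ python3 -c "
from h import *
o=robot.get_obs();T=Ro.from_quat(o['tool_rot']).as_matrix();print(round(o['time'],2),o['position'].round(4),np.degrees(T[:2,0]).round(2))"; }
python3 -m inch '[[[-1,0,0,0,1],[-1,0,0,0,1],[-1,0,0,0,1],[-1,0,0,0,1],[-1,0,0,0,1],[0,0,0,0,1]]]'>/dev/null; g
python3 -m inch '[[[3,0,0,0,1],[0,0,0,0,1],[3,0,0,0,1],[0,0,0,0,1],[3,0,0,0,1],[0,0,0,0,1],[0,0,0,0,1]]]'>/dev/null; g
```

```text
31.0 [ 0.5575 -0.3267  0.3478] [-5.    2.29]
31.58 [ 0.5565 -0.3283  0.2738] [-3.9  1.4]
```

```bash
g(){ python3 -c "
from h import *
o=robot.get_obs();T=Ro.from_quat(o['tool_rot']).as_matrix();print(round(o['time'],2),o['position'].round(4),np.degrees(T[:2,0]).round(2))"; }
python3 -m inch '[[[-1,0,0,0,1],[-1,0,0,0,1],[-1,0,0,0,1],[-1,0,0,0,1],[-1,0,0,0,1],[0,0,0,0,1]]]'>/dev/null; g
python3 -m inch '[[[3,0,0,0,1],[0,0,0,0,1],[3,0,0,0,1],[0,0,0,0,1],[0,0,0,0,1]]]'>/dev/null; g
```

```text
32.08 [ 0.566  -0.3339  0.3452] [-2.86  0.55]
32.5 [ 0.5688 -0.3375  0.3002] [-1.76 -0.35]
```

```bash
python3 -m inch '[[[0,-2.7,1.1,0,1],[0,0,0,0,1],[0,-2.7,1.1,0,1],[0,0,0,0,1],[0,0,0,0,1]]]'>/dev/null
python3 - <<'E'
from h import *
im=camera("wrist");i=camera_info("wrist");np.save("pics/w2.npy",im);np.save("pics/w2i.npy",i,allow_pickle=True)
go([.54,-.285,.25],-173.5)
print(proj(None,[[.54,-.285,.119]],i))
c=proj(None,[[.54,-.285,.1]],i)[0].astype(int)
cv2.imwrite("pics/c4.png",crop(im,max(c[0]-75,0),max(c[1]-70,0),150,140,4))
E
```

```text
t 32.97 pos [ 0.5421 -0.2861  0.3098] psi -173.41 tiltxy [-1.41 -0.54] F [0.2 0.3 0.3] M [-0.03  0.13  0.06] w 0.0871 q6 0.8
shift cm [ 5.98 -0.17  0.04]
turn 0.002
[[254.10682488 170.7540832 ]]
```

View pics/c4.png

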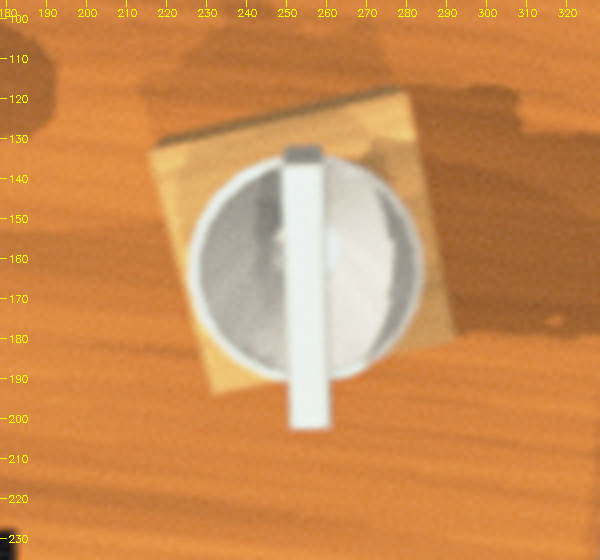

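```bash
python3 - <<'E'
from h import *
i=np.load("pics/w2i.npy",allow_pickle=True).item()
a,b=atz(None,254.4,136.5,.119,i),atz(None,255.9,202.7,.119,i);d=a-b
m=(a+b)/2;y=np.degrees(np.arctan2(d[1],d[0]));print(m,np.linalg.norm(d),y)
go([m[0],m[1],.103],y-180)
E
```

```text
[ 0.540111   -0.28624923  0.119     ] 0.07992717401666787 7.813759636824344
t 32.97 pos [ 0.5421 -0.2861  0.3098] psi -173.41 tiltxy [-1.41 -0.54] F [0.2 0.3 0.3] M [-0.03  0.13  0.06] w 0.0871 q6 0.8
shift cm [20.68 -0.15 -0.33]
turn -0.021
```

```bash
python3 -m inch '[[[3,0,0,-0.02,1],[0,0,0,0,1],[4,0,0,0,1],[0,0,0,0,1],[4,0,0,0,1],[0,0,0,0,1],[0,0,0,0,1]]]'>/dev/null
python3 -c "from h import *;go([.5401,-.2862,.103],-172.2)"
```

```text
t 33.55 pos [ 0.5505 -0.296   0.2196] psi -172.38 tiltxy [-0.3  -1.38] F [ 0.6 -0.4  1.4] M [-0.12  0.08 -0.03] w 0.0871 q6 0.79
shift cm [11.64 -1.38  0.8 ]
turn -0.003
```

```bash
python3 -m inch '[[[1,-0.4,0.2,0,1],[1.2,-0.4,0.2,0,1],[1.2,-0.3,0.2,0,1],[1.2,-0.2,0.1,0,1],[1.2,0,0,0,1],[1.2,0,0,0,1],[0,0,0,0,1],[0,0,0,0,1]]]'>/dev/null
python3 -c "from h import *;go([.5401,-.2862,.103],-172.2)"
```

```text
t 34.22 pos [ 0.5521 -0.2931  0.1662] psi -172.42 tiltxy [ 1.31 -2.6 ] F [ 0.4  0.1 -0.2] M [-0.05  0.15  0.03] w 0.087 q6 0.8
shift cm [ 6.25 -1.14  1.21]
turn -0.004
```

```bash
g(){ python3 -c "from h import *;go([.5401,-.2862,.103],-172.2)"; }
python3 -m inch '[[[-4,0,0,0,1],[-4,0,0,0,1],[0,0,0,0,1],[0,0,0,0,1],[0,-1,1.2,0,1],[0,0,0,0,1],[0,0,0,0,1]]]'>/dev/null;g
python3 -m inch '[[[1,0,0,0,1],[1,0,0,0,1],[1,0,0,0,1],[1,0,0,0,1],[1,0,0,0,1],[1,0,0,0,1],[0,0,0,0,1],[0,0,0,0,1]]]'>/dev/null;g
```

```text
t 34.8 pos [ 0.5391 -0.283   0.2506] psi -172.46 tiltxy [ 1.52 -2.75] F [-0.2 -1.2 -0.3] M [-0.03  0.12 -0.02] w 0.0873 q6 0.79
shift cm [14.76 -0.42  0.24]
turn -0.004
t 35.47 pos [ 0.5407 -0.2863  0.1792] psi -172.49 tiltxy [ 1.2 -2.5] F [0.5 0.1 0. ] M [-0.1   0.16  0.  ] w 0.0869 q6 0.8
shift cm [ 7.61 -0.37  0.17]
turn -0.005
```

```bash
g(){ python3 -c "from h import *;go([.5401,-.2862,.103],-172.2)"; }
python3 -m inch '[[[0,-0.3,1.5,0,1],[0,0,0,0,1],[-4,0,-0.5,0,1],[-4,0,-0.5,0,1],[0,0,0,0,1],[0,0,0,0,1]]]'>/dev/null;g
python3 -m inch '[[[1,0,-0.1,0,1],[1,0,-0.1,0,1],[1,0,-0.1,0,1],[1,0,-0.1,0,1],[1,0,-0.1,0,1],[1,0,0,0,1],[0,0,0,0,1],[0,0,0,0,1]]]'>/dev/null;g
```

```text
t 35.97 pos [ 0.535  -0.2806  0.2602] psi -172.57 tiltxy [ 1.12 -2.35] F [-0.   0.8 -0.8] M [-0.01  0.19  0.07] w 0.087 q6 0.79
shift cm [15.74 -0.06 -0.21]
turn -0.007
t 36.63 pos [ 0.5403 -0.2811  0.1888] psi -172.6 tiltxy [ 0.78 -2.06] F [ 0.9 -0.3  0.3] M [-0.06  0.12 -0.01] w 0.0872 q6 0.8
shift cm [8.59 0.18 0.16]
turn -0.007
```

```bash
g(){ python3 -c "from h import *;go([.5401,-.2862,.103],-172.2)"; }
python3 -m inch '[[[1,0.2,0,0,1],[1,0,0,0,1],[1,0,0,0,1],[1,0,0,0,1],[1,0,0,0,1],[0.5,0,0,0,1],[0,0,0,0,1],[0,0,0,0,1]]]'>/dev/null;g
```

```text
t 37.3 pos [ 0.5413 -0.2858  0.1273] psi -172.62 tiltxy [ 0.75 -2.04] F [-0.7  0.3 -0.5] M [-0.06  0.12  0.02] w 0.0871 q6 0.8
shift cm [ 2.43 -0.06  0.15]
turn -0.007
```

```bash
g(){ python3 -c "from h import *;go([.5401,-.2862,.103],-172.2)"; }
python3 -m inch '[[[2.3,0,0.15,-0.007,1],[0,0,0,0,1],[0,0,0,0,0.2],[0,0,0,0,0.2],[0,0,0,0,0.2],[0,0,0,0,0.2],[0,0,0,0,0.2],[0,0,0,0,0.2]]]' 20 >/dev/null;g
python3 -m inch '[[[0,0,0,0,0.2],[0,0,0,0,0.2],[0,0,0,0,0.2],[0,0,0,0,0.2],[0,0,0,0,0.2],[0,0,0,0,0.2]]]' 20 >/dev/null;g
```

```text
t 37.97 pos [ 0.5435 -0.2888  0.1098] psi -172.2 tiltxy [ 1.23 -2.39] F [0.4 0.6 0.3] M [-0.05  0.21  0.  ] w 0.0551 q6 0.79
shift cm [ 0.67 -0.33  0.31]
turn -0.0
t 38.47 pos [ 0.544  -0.2891  0.111 ] psi -172.2 tiltxy [ 1.32 -2.46] F [ 0.2  0.3 -0.9] M [-0.09  0.21  0.02] w 0.0197 q6 0.79
shift cm [ 0.78 -0.37  0.36]
turn 0.0
```

```bash
g(){ python3 -c "from h import *;go([.5401,-.2862,.103],-172.2)"; }
python3 -m inch '[[[0.8,-0.35,0.35,0,0.2],[0,0,0,0,0.2],[0,0,0,0,0.2]]]' >/dev/null;g
```

```text
t 38.72 pos [ 0.5398 -0.2861  0.1019] psi -172.2 tiltxy [ 1.31 -2.46] F [-0.2 -0.6  0.6] M [-0.03  0.15 -0.02] w 0.0175 q6 0.79
shift cm [-0.11  0.02 -0.03]
turn 0.0
```

```bash
g(){ python3 -c "from h import *;go([.568,.0055,.235])"; }
python3 -m inch '[[[0,0,0,0,0],[0,0,0,0,0],[0,0,0,0,0],[0,0,0,0,0]]]' 25 >/dev/null;g
python3 -m inch '[[[-3,0,0,0,0],[0,0,0,0,0],[-4,0,0,0,0],[0,0,0,0,0],[-4,0,0,0,0],[0,0,0,0,0],[-4,0,0,0,0],[0,0,0,0,0]]]' >/dev/null;g
```

```text
t 39.05 pos [ 0.5394 -0.286   0.1013] psi -172.2 tiltxy [ 1.25 -2.43] F [-1.  -0.7 -0.6] M [0.03 0.19 0.01] w 0.0117 q6 0.79
shift cm [-14.52 -27.86  -7.  ]
t 39.72 pos [ 0.5358 -0.2795  0.2311] psi -172.25 tiltxy [ 0.43 -1.73] F [ 1.8 -1.1  1.2] M [-0.12  0.06 -0.  ] w 0.0117 q6 0.79
shift cm [ -1.22 -27.78  -7.04]
```

```bash
g(){ python3 -c "from h import *;go([.568,.0052,.28])"; }
python3 -m inch '[[[-4,0,0,0,0],[0,0,0,0,0],[-2,-2,-0.5,0,0],[0,-4,-0.9,0,0],[0,-4,-0.9,0,0],[0,-4,-0.9,0,0],[0,0,0,0,0],[0,0,0,0,0]]]' >/dev/null;g
```

```text
t 40.38 pos [ 0.554  -0.1339  0.2894] psi -172.49 tiltxy [ 1.73 -2.39] F [ 0.5 -1.2 -0.2] M [-0.11  0.2  -0.  ] w 0.0119 q6 1.03
shift cm [  0.4  -13.64  -3.18]
```

```bash
g(){ python3 -c "from h import *;go([.568,.0052,.28])"; }
python3 -m inch '[[[0,-4,-0.9,0,0],[0,-4,-0.9,0,0],[0,-4,-0.9,0,0],[0,-1.3,-0.4,0,0],[0,0,0,0,0],[0,0,0,0,0]]]' >/dev/null;g
python3 - <<'E'
from h import *
im=camera("top");s=camera("scene")
print(proj("top",[[.568,.0052,.172]]),proj("scene",[[.568,.0052,.172]]))
np.save("pics/s5.npy",s)
cv2.imwrite("pics/c5.png",crop(s,225,140,100,90,6))
E
```

```text
t 40.88 pos [0.572  0.0007 0.2876] psi -172.78 tiltxy [ 2.57 -2.69] F [-0.  -0.4 -0.2] M [-0.04  0.13 -0.03] w 0.0117 q6 1.29
shift cm [ 0.72 -0.53  0.37]
[[241.49021807 177.30214299]] [[265.69376632 190.94207486]]
```

View pics/c5.png

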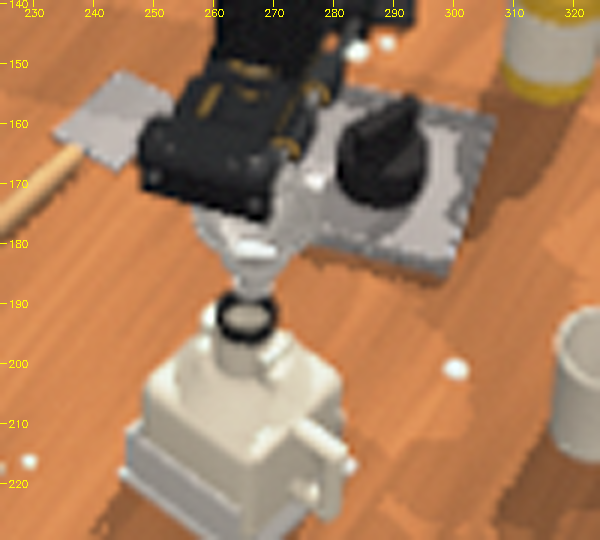

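```bash
g(){ python3 -c "from h import *;go([.5675,.0052,.228])"; }
python3 -m inch '[[[0,-0.5,0.4,0,0],[0,0,0,0,0],[0,0,0,0,0]]]' >/dev/null;g
python3 -m inch '[[[0.6,0,0,0,0],[0.6,0,0,0,0],[0.6,0,0,0,0],[0,0,0,0,0],[0,0,0,0,0]]]' >/dev/null;g
```

```text
t 41.23 pos [ 5.672e-01 -2.000e-04  2.874e-01] psi -173.24 tiltxy [ 2.57 -2.79] F [ 0.5 -0.8 -0.5] M [-0.02  0.15  0.02] w 0.0113 q6 1.29
shift cm [ 5.9  -0.85  0.14]
t 41.65 pos [ 0.5677 -0.0038  0.267 ] psi -173.46 tiltxy [ 2.51 -2.81] F [0.9 0.4 0.1] M [-0.02  0.21 -0.  ] w 0.0118 q6 1.29
shift cm [ 3.85 -1.11  0.07]
```

```bash
g(){ python3 -c "from h import *;go([.567,.0055,.228])"; }
python3 -m inch '[[[0,-1.2,0.05,0,0],[0,0,0,0,0],[0,0,0,0,0]]]' >/dev/null;g
python3 -m inch '[[[1,-0.05,0,0,0],[0,0,0,0,0],[0,0,0,0,0]]]' >/dev/null;g
```

```text
t 41.9 pos [0.5656 0.0092 0.2657] psi -173.48 tiltxy [ 2.45 -2.79] F [-0.9 -0.5 -0.6] M [ 0.01  0.19 -0.02] w 0.0115 q6 1.32
shift cm [3.78 0.19 0.05]
t 42.15 pos [0.5678 0.0097 0.2571] psi -173.36 tiltxy [ 2.78 -2.89] F [-0.7 -0.8  4.8] M [-0.05  0.31 -0.04] w 0.0115 q6 1.32
shift cm [2.92 0.24 0.26]
```

```bash
g(){ python3 -c "from h import *;go([.567,.0055,.228])"; }
python3 -m inch '[[[0,0,0,0,0]]]' >/dev/null;g
python3 - <<'E'
from h import *
s=camera("scene");t=camera("top");w=camera("wrist")
cv2.imwrite("pics/c6.png",np.hstack([crop(s,240,155,52,60,7),cv2.resize(w[60:300,150:390,::-1],(420,420),interpolation=cv2.INTER_CUBIC)]))
E
```

```text
t 42.23 pos [0.5679 0.0096 0.2575] psi -173.35 tiltxy [ 2.8 -2.9] F [-1.1 -0.1  2.3] M [-0.03  0.33  0.02] w 0.0116 q6 1.32
shift cm [2.96 0.23 0.27]
```

View pics/c6.png

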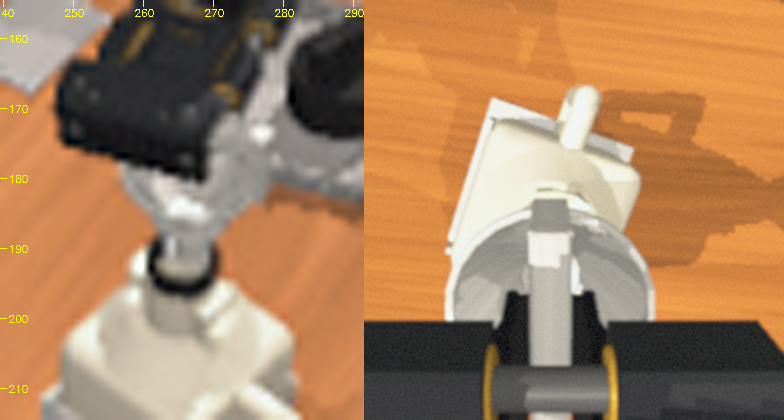

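```bash
g(){ python3 -c "from h import *;go([.566,.006,.228])"; }
python3 -m inch '[[[-0.4,0.15,0.4,0,0],[0,0,0,0,0],[0,0,0,0,0]]]' >/dev/null;g
python3 -m inch '[[[1,0,0,0,0],[0,0,0,0,0],[0,0,0,0,0]]]' >/dev/null;g
```

```text
t 42.63 pos [0.5628 0.0078 0.2606] psi -173.4 tiltxy [ 2.69 -2.84] F [-0.9  0.7 -0.4] M [-0.07  0.12  0.04] w 0.0115 q6 1.31
shift cm [ 3.27  0.04 -0.17]
t 42.88 pos [0.5634 0.0073 0.249 ] psi -173.43 tiltxy [ 2.72 -2.81] F [ 1.2  0.1 -0.7] M [-0.02 -0.02  0.02] w 0.0114 q6 1.31
shift cm [ 2.11  0.04 -0.16]
```

```bash
g(){ python3 -c "from h import *;go([.566,.006,.228])"; }
python3 -m inch '[[[0.8,0,0,0,0],[0,0,0,0,0],[0,0,0,0,0]]]' >/dev/null;g
python3 -m inch '[[[0.8,0,0,0,0],[0,0,0,0,0],[0,0,0,0,0]]]' >/dev/null;g
```

```text
t 43.13 pos [0.5638 0.0069 0.2393] psi -173.44 tiltxy [ 2.67 -2.79] F [ 0.6  0.5 -1. ] M [-0.05  0.02  0.03] w 0.0115 q6 1.31
shift cm [ 1.14  0.05 -0.16]
t 43.38 pos [0.5642 0.0065 0.23  ] psi -173.43 tiltxy [ 2.64 -2.78] F [ 1.  -0.2 -0.6] M [0.01 0.02 0.08] w 0.0115 q6 1.32
shift cm [ 0.21  0.06 -0.16]
```

```bash
g(){ python3 -c "from h import *;go([.566,.006,.228])"; }
python3 -m inch '[[[0.2,0,-0.15,0,0],[0,0,0,0,0],[0.2,0,0,0,0],[0,0,0,0,0]]]' >/dev/null;g
```

```text
t 43.72 pos [0.5658 0.0062 0.2274] psi -173.41 tiltxy [ 2.62 -2.83] F [-1.4  0.3  4.5] M [ 0.02  0.5  -0.02] w 0.0114 q6 1.32
shift cm [-0.05  0.02 -0.02]
```

```bash
g(){ python3 -c "from h import *;go([.566,.006,.228])"; }
python3 -m inch '[[[0,0,0,0,0.35],[0,0,0,0,0.35],[0,0,0,0,0.35],[0,0,0,0,0.35],[0,0,0,0,0.35],[0,0,0,0,0.35]]]' >/dev/null;g
python3 -m inch '[[[-2,0,0,0,0.4],[0,0,0,0,0.4],[-4,0,0,0,0.4],[-4,0,0,0,1],[-4,0,0,0,1],[0,-3,2,0,1],[0,-4,0,0,1],[0,0,0,0,1]]]' >/dev/null
python3 -m inch '[[[0,-4,0,0,1],[0,-4,0,0,1],[0,-4,0,0,1],[0,-4,0,0,1],[0,0,0,0,1],[0,0,0,0,1]]]' >/dev/null;g
python3 - <<'E'
from h import *
s=camera("scene");t=camera("top")
print(proj("scene",[[.568,.0052,.246]]),proj("top",[[.568,.0052,.246]]))
cv2.imwrite("pics/c7.png",np.hstack([crop(s,225,150,75,80,5),crop(t,205,140,75,80,5)]))
cv2.imwrite("pics/c8.png",cv2.resize(t[:,:,::-1],(800,600),interpolation=cv2.INTER_CUBIC))
E
```

```text
t 44.22 pos [0.5662 0.0063 0.227 ] psi -173.41 tiltxy [ 2.71 -2.82] F [-0.4  0.8  0.6] M [-0.04  0.18 -0.05] w 0.0299 q6 1.32
shift cm [-0.1   0.03  0.02]
t 45.38 pos [0.5151 0.2424 0.3512] psi -173.73 tiltxy [ 2.49 -2.77] F [ 0.1 -0.9  0.4] M [-0.08  0.18 -0.03] w 0.0862 q6 1.75
shift cm [13.66 23.36 -2.01]
[[266.44417172 177.6438068 ]] [[241.33321864 172.22341487]]
```

View pics/c7.png

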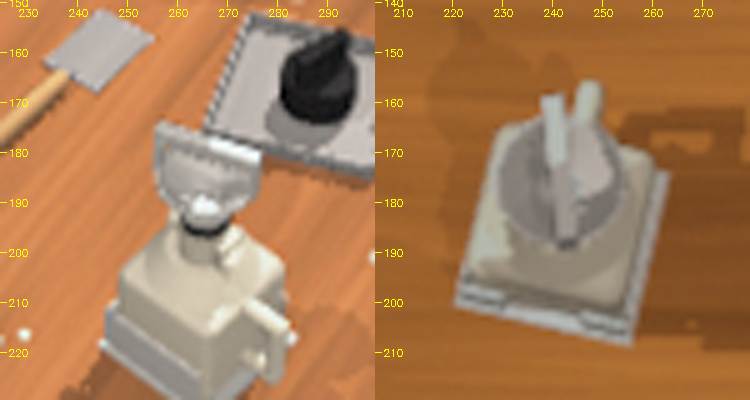

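View pics/c8.png

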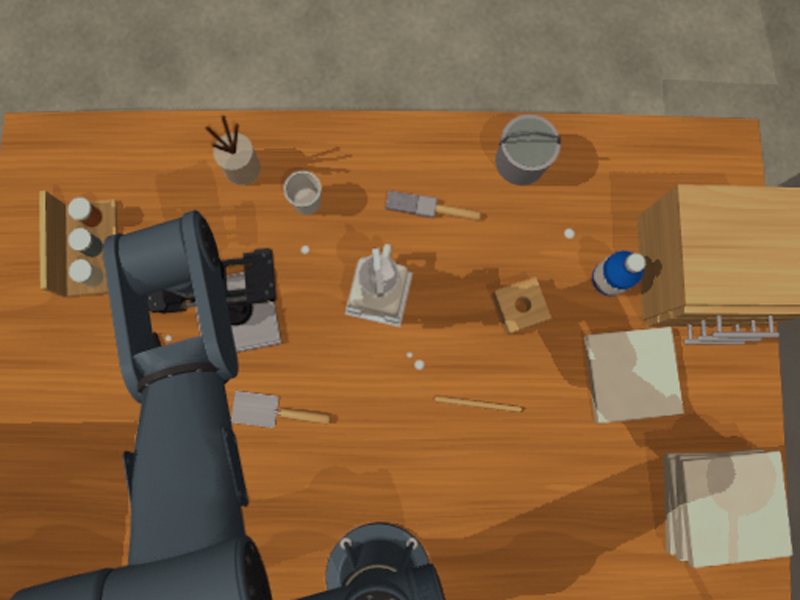

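```bash
python3 -c "
from rig import robot
print(robot.hand_in(),robot.get_obs()['time'])"
```

```text
the job is handed in; nothing more can be done
the job is handed in; nothing more can be done
```

The job is done and handed in at about 45.5 s of the 64 s allowed.

- **Cap:** I pressed it down about 10 mm and turned it about 83° anticlockwise while it stayed pressed. It came off cleanly, and I set it down bar up near the middle of the tray.
- **Funnel:** I then moved it onto the jug. The collar met the seal at the expected height, with 4.5 N of contact before release.

**Last checks:** In the two final pictures the centre of the funnel's bar was within about 1 px of where an upright, seated funnel should show it. The scene view shows the cap standing upright inside the tray. The jug is where it was. The cup, blue bottle, brush, spatula, stick and panel look untouched. The arm hid the yellow bottle and the phone in the last overhead view. The gripper was open and clear of everything.

**What did not go smoothly:**
- The wrist tilted as it moved, up to about 8.6° off vertical. I worked it back to under 3° before gripping the funnel and stayed under 4° after that.
- Initial press: the wrist force reached about 47 N when the cap met the rim.
- Setting the cap down: the force reached about 25 N at contact.
- First lowering of the funnel: the spout touched the seal lightly, at about 5 N. I raised it, shifted it and lowered it again without contact.

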